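# Load a filter housing and hold its bell down for the clamp

### The arm

A 6-joint arm with a two-finger parallel gripper is mounted at the origin on the work surface. World frame = base frame: x ahead of the robot, y to its left, z up, the work surface at z = 0. Lengths are in m, angles in degrees, forces in N, time in s.
With the tool pointing down it reaches from about 0.325 to 0.85 m from the base axis. Payload 15.5 kg.
Tool frame: the origin (TCP) lies midway between the tips of the shut fingers; the grasp point (between the pads) lies 19 mm behind it; x points along the fingers, z is the direction in which the jaws open and shut, and the axes are right-handed (so a half turn about x gives the same grasp; the last joint's range is limited). The gripper opens to 91 mm and grips with 3 to 60 N. Pads are 32 mm wide; open, the fingers measure 118 mm over their backs; the gripper's body (76 mm by 178 mm) begins 60 mm behind the grasp point.
Start: joints at [-82.019, 28.281, 77.091, -0, 74.628, -5.472], TCP at [0.145, -0.608, 0.191] pointing down, gripper open.
Joint ranges: [-166.48, 166.48], [-47.26, 123.95], [12.59, 153.08], [-70.14, 250.14], [6.76, 159.57], [-176.63, 176.63]. Speed limits (degrees/s): [108.29, 108.29, 147.25, 172.46, 172.46, 172.46].

### API

Orientations are given as a 3x3 rotation matrix whose columns are the frame's x, y, z axes.
In Python, from rig import robot, vision, job gives the robot as it stands.
- The arm moves only by the shell command python3 -m crank 'ROWS' [FORCE]. ROWS is JSON, a list of rows, each a list of 5 numbers: the gripper's target within -1 to 1 (fully open at 1, half-way at 0, shut at -1), then the shift along the world's x, y, z in cm, then the turn about the world's z in degrees. In form: [[gripper, tx, ty, tz, twist], ...]. A call has 1 to 12 rows; each row is the pose to reach, as a shift and turn from the pose measured when the call began; what a row does not reach only later rows make up. A row lasts 1/10 s, in which the tool goes at most 50 mm and 8.59 degrees, less where a joint would pass 70% of its speed; a pose out of reach is approached as far as the arm can. A call with a gripper value outside its range is refused whole. The fingers move at their own pace and stop on an object; FORCE is the grip in N (left out, the last holds). Time passes only in rows, so rows that repeat a pose let the fingers close. It gives the time, the measured TCP pose, the force and the opening at its end, in the units of the state.
- robot.state(): the state, without advancing time (a new reading comes with each control period).
- vision.get_image(name): name is "scene" or "top" or "wrist"; returns the picture (400x640x3 uint8, red, green, blue); there is no depth.
- vision.camera_params(name): a dict with "camera_matrix" (3x3 intrinsics, pixels), "k1" (the pictures are not rectified: a ray, as slopes to the right and down, at radius r is drawn at 1 + k1 r^2 times it, then the intrinsics apply), "origin" and "attitude" of the camera in the world; the wrist camera has in their place "T_tool_cam" (4x4, takes a point from camera to tool coordinates, whose origin is the TCP and whose axes are the tool frame's). Camera axes: x right, y down, z forward; pixel columns grow to the right and rows downward; lengths in m; the calibration is good to about 2 mm. A picture is of the moment at which its call begins: read the wrist's pose just before it. camera_params takes no time and is no camera call.
- job.hand_in(): hands the job in, once; it reports no verdict.
Trained networks look in the newest picture that a camera, given by its name, has taken for a name from the list of things; names that differ only in an ending like _2 or _b are one class to them, and where a whole thing is asked for, a point or a joint stands for the part that bears it (a point fixed in the world has none). Each returns a list of dicts, best first, with "score" (0 to 1); they miss things now and then, are a little off and sometimes report something else, mostly with a low value. They report only what shows in the picture. A call takes as long as a camera call. They do not tell look-alikes from the thing itself.
- vision.spot_in(target, camera): "box" ([centre column, centre row, width, height] in pixels, round what is visible of it).
- vision.trace(target, camera): "pixels" (400x640 bool, what is visible of it) and "box" ([centre column, centre row, width, height] in pixels, round what is visible of it).
- vision.pinpoint(target, camera): "position" ([row, column] in pixels: a listed point, or the origin of a listed thing).
The state is a dict: "time": time; "joint_pos": joint angles; "qd": joint speeds; "tau": joint torques, N m; "position": TCP position; "tcp_rot": TCP orientation; "ft_force": force on the tool from outside, world axes, zero at the start; "ft_torque": the same for the moment, N m; "opening": opening from 0.0 (shut) to 1.0 (fully open).
Only numpy, scipy, OpenCV 4.12 (cv2) and the standard library are available. Lean on these libraries where they do the work, as an engineer would, in place of code of your own. Each camera call takes 0.05 s, during which the arm holds its last target.

### The job

Load the filter housing: slide the white filter cartridge down over the upright post of the housing base until it is fully home on its seat, and let go of it. Then set the steel bell over it, squarely onto the soft gasket, and press it straight down with a steady push of about 10 N, without crushing the gasket, so that a colleague can close the band clamp round the two flanges. Finish while still holding the bell pressed down like this; leave the clamp, the bottle and the beaker where they are.

Things in the scene. Friction and masses are not known exactly. Their poses are not given: they have to be found in the camera images.
- housing: Fixed stainless base of a filter housing. Origin: centre of its underside on the bench, on the post's axis, z up. Round foot 124 mm across; clamp flange 100 mm across, top 38 mm up, carrying a soft gasket ring; inside that the seat drum, 70 mm across (bevelled to 62 at its top, 56 mm up), and the upright post. Two capped ports reach 100 mm out along +y and -y, at most 39 mm high.
- seat (a point): Middle of the flat top of the seat drum, at the foot of the post, 56 mm above the bench. The centre of the cartridge's underside belongs here.
- post_tip (a point): Tip of the upright post, 128 mm above the bench. The post is 22 mm in diameter and tapers over its last 14 mm to 10 mm at the tip.
- gasket (a joint): How far the gasket is squeezed down (m), 0 when free, at most 0.0075. The gasket is a soft hollow ring of white silicone, 80 mm inside, 100 mm outside, its free top 48 mm above the bench; it yields evenly, 1 mm for every 3 N.
- cartridge_center (a point): Centre, half-way up, of the white pleated filter cartridge, a hollow cylinder standing on the bench: 60 mm outside diameter, 64 mm high, 26 mm bore right through, both ends alike, 0.13 kg (varies by a quarter). Loose on the post (2 mm clearance all round). Home on its seat, its centre is 88 mm and its top 120 mm above the bench.
- bell_stub (a point): Middle of the bell's grip: a plain upright steel stub, 30 mm in diameter, 43 mm long, on the centre of the bell's flat-domed top. This point is 127 mm above the bell's rim, 25 mm above the dome's top, 18 mm below the stub's end. When the bell's flange just meets the gasket, this point is 175 mm above the bench.
- bell_rim (a point): Centre of the open underside of the bell, an upside-down steel cup standing on its flange; z points up to the stub. Flange 100 mm across, 7 mm thick; body 82 mm outside, 76 mm inside, inner height 95 mm; dome top 102 mm and stub end 145 mm above the rim; 0.45 kg (varies by a fifth). Clears the cartridge by 8 mm and the seat drum by 3 mm all round.
- clamp: Bystander: the colleague's steel band clamp lying on the bench, a ring 112 mm outside, 24 mm high, with a hinge knuckle and a wing-nut screw. Origin: centre of its underside. Leave alone.
- bottle: Bystander: brown glass bottle with cap, 72 mm across, 130 mm high. Origin: centre of its underside. Leave alone.
- beaker: Bystander: clear glass beaker, 74 mm across, 95 mm high. Origin: centre of its underside. Leave alone.
Mind the look-alikes: they are no part of the job. What is shaped like the part that bears bell_stub but red is not meant.

How it is judged:
By the outcome, as a careful person would: the job done as asked, in the order asked, and still so for the second after the job is handed in, while the arm keeps its last pose, push and grip.
It also fails if it takes over 58 s, if anything falls off the work surface, if the arm or the gripper's body presses on something with over 40 N, if the wrist force passes 120 N, or if a joint passes its speed limit or range.

## Working session

There is one attempt and no reset: what is moved stays moved. The work goes in short steps, Python scripts to look and compute and a shell command to move; the robot and the scene stay as the last step left them, time stands still between calls to the robot, and variables do not carry over. Pictures are saved under pics/ and viewed, and the job is handed in when it is done.

```bash
ls; mkdir -p pics; python3 - <<'E'
from rig import robot, vision, job
import cv2
s=robot.state(); print(s)
for n in ["scene","top","wrist"]:
    im=vision.get_image(n); cv2.imwrite(f"pics/{n}0.png",im[:,:,::-1])
    p=vision.camera_params(n); print(n,p)
E
```

```text
pics
{'time': 0.0, 'joint_pos': array([-8.20205040e+01,  2.83152471e+01,  7.71278709e+01,  4.13266717e-04,
        7.46282137e+01, -5.47194749e+00]), 'qd': array([ 0.05563875,  0.07732358, -0.11902128, -0.04618043,  0.02237555,
       -0.04756689]), 'tau': array([ 2.92714312e-04, -8.78809977e+01, -3.81847429e+01,  7.08070700e-02,
        5.33150369e-02, -6.74568992e-05]), 'position': array([ 0.14533398, -0.60744126,  0.19052997]), 'tcp_rot': array([[-1.65937913e-04,  9.72567866e-01,  2.32619258e-01],
       [ 1.23388339e-03,  2.32619283e-01, -9.72567091e-01],
       [-9.99999225e-01,  1.25639285e-04, -1.23863569e-03]]), 'ft_force': array([-0.31495608,  0.91660025,  0.90092857]), 'ft_torque': array([-3.76696956e-05,  2.30072929e-02, -7.14606967e-03]), 'opening': 1.000091498806696}
scene {'camera_matrix': array([[448.27125472,   0.        , 311.60719709],
       [  0.        , 448.27125472, 194.65916421],
       [  0.        ,   0.        ,   1.        ]]), 'k1': -0.09981013150628021, 'origin': array([1.33208426, 0.05692275, 1.18188754]), 'attitude': array([[-0.10081038,  0.7899794 , -
[... 393 characters left out ...]
 0.01848463, -0.99759891,  0.06674373],
       [-0.99978017, -0.01910322, -0.00864178],
       [ 0.00989605, -0.06656932, -0.99773273]])}
wrist {'camera_matrix': array([[347.96354723,   0.        , 316.93522557],
       [  0.        , 347.96354723, 199.90215089],
       [  0.        ,   0.        ,   1.        ]]), 'k1': -0.02101109955460157, 'T_tool_cam': array([[ 1.80624821e-03, -2.73184052e-01,  9.61960088e-01,
        -1.94867301e-01],
       [-5.66293497e-04, -9.61961782e-01, -2.73183470e-01,
         7.72390649e-02],
       [ 9.99998208e-01, -5.13145872e-05, -1.89224410e-03,
        -2.58797880e-05],
       [ 0.00000000e+00,  0.00000000e+00,  0.00000000e+00,
         1.00000000e+00]])}
```

View pics/scene0.png

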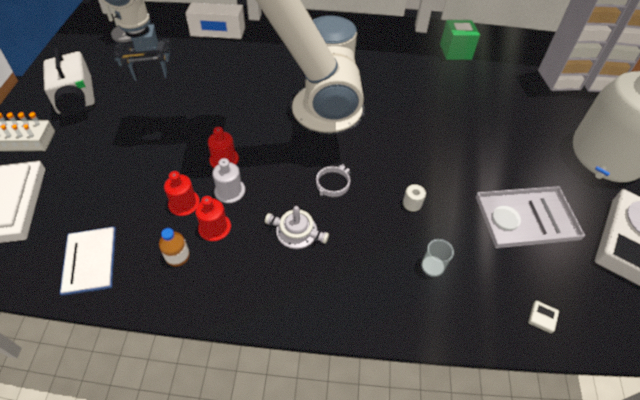

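View pics/top0.png

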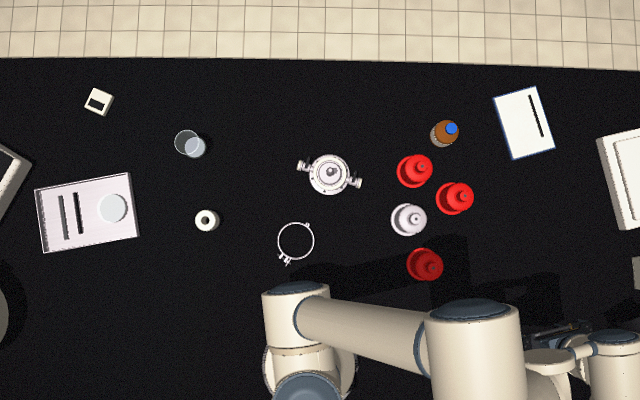

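```bash
cat > h.py <<'E'
import numpy as np, cv2
from rig import robot, vision, job
def und(n,uv):
    p=vision.camera_params(n); K=p["camera_matrix"]; x=(np.array(uv,float)-[K[0,2],K[1,2]])/K[0,0]
    y=x.copy()
    for _ in range(20): y=x/(1+p["k1"]*(y@y))
    return y
def ray(n,uv,st=None):
    p=vision.camera_params(n); d=np.append(und(n,uv),1)
    if n=="wrist":
        T=p["T_tool_cam"]; R=st["tcp_rot"]; return R@T[:3,3]+st["position"], R@T[:3,:3]@d
    return p["origin"], p["attitude"]@d
def at_z(n,uv,z,st=None):
    o,d=ray(n,uv,st); return o+d*(z-o[2])/d[2]
def proj(n,X,st=None):
    p=vision.camera_params(n);K=p["camera_matrix"]
    if n=="wrist":
        T=p["T_tool_cam"]; R=st["tcp_rot"]@T[:3,:3]; o=st["tcp_rot"]@T[:3,3]+st["position"]
    else: R,o=p["attitude"],p["origin"]
    c=R.T@(np.array(X)-o); y=c[:2]/c[2]; y=y*(1+p["k1"]*(y@y)); return y*K[0,0]+[K[0,2],K[1,2]]
def tri(rays):
    A=np.zeros((3,3));b=np.zeros(3)
    for o,d in rays:
        d=d/np.linalg.norm(d);P=np.eye(3)-np.outer(d,d);A+=P;b+=P@o
    X=np.linalg.solve(A,b); return X,[np.linalg.norm((np.eye(3)-np.outer(d,d)/(d@d))@(X-o)) for o,d in rays]
E
python3 - <<'E'
from h import *
Z={"seat":.056,"post_tip":.128,"cartridge_center":.032,"bell_stub":.127,"bell_rim":0,"clamp":0,"bottle":0,"beaker":0,"housing":0}
for n in ["top","scene"]:
    vision.get_image(n)
    for t,z in Z.items():
        for d in vision.pinpoint(t,n)[:4]:
            uv=d["position"][::-1]; print(n,t,round(d["score"],2),np.round(uv,1),np.round(at_z(n,uv,z),4))
print(robot.state()["time"])
E
```

```text
top seat 0.79 [325.  170.5] [ 0.5889 -0.0346  0.056 ]
top post_tip 0.6 [329.2 167.9] [ 0.5881 -0.0459  0.128 ]
top cartridge_center 0.53 [208.4 215.9] [0.4475 0.3142 0.032 ]
top bell_stub 0.89 [462.3 193.7] [ 0.5223 -0.4261  0.127 ]
top bell_stub 0.82 [416.3 220.3] [ 0.4445 -0.2945  0.127 ]
top bell_stub 0.72 [431.9 268.2] [ 0.3106 -0.3399  0.127 ]
top bell_stub 0.58 [419.3 164.1] [ 0.6044 -0.3022  0.127 ]
top bell_rim 0.8 [413.2 169.9] [ 0.6028 -0.3091  0.    ]
top bell_rim 0.78 [405.8 221.9] [ 0.4411 -0.2872  0.    ]
top bell_rim 0.64 [413.1 222.7] [ 0.439  -0.3099  0.    ]
top bell_rim 0.6 [421.5 263.1] [ 0.3153 -0.337   0.    ]
top clamp 0.51 [296.9 240.8] [0.3771 0.0471 0.    ]
top bottle 0.64 [444.  136.3] [ 0.7109 -0.406   0.    ]
top beaker 0.62 [190.8 147.7] [0.6591 0.3844 0.    ]
top housing 0.78 [331.1 172.6] [ 0.5892 -0.054   0.    ]
scene seat 0.9 [299.1 220.1] [ 0.576 -0.042  0.056]
scene post_tip 0.58 [295.3 205.2] [ 0.5737 -0.0528  0.128 ]
scene cartridge_center 0.85 [414.6 196.6] [0.4277 0.3175 0.032 ]
scene bell_stub 0.91 [172.  176.1] [ 0.5058 -0.4432  0.127 ]
scene bell_stub 0.9 [218.5 131.5] [ 0.3008 -0.3443  0.127 ]
scene bell_stub 0.8 [223.9 167. ] [ 0.4521 -0.2917  0.127 ]
scene bell_stub 0.64 [209.2 202.3] [ 0.5908 -0.3047  0.127 ]
scene bell_rim 0.97 [211.5 224.4] [ 0.5857 -0.3204  0.    ]
scene bell_rim 0.95 [225.4 158.8] [ 0.308  -0.3368  0.    ]
scene bell_rim 0.9 [186.3 204. ] [ 0.5168 -0.4217  0.    ]
scene bell_rim 0.79 [229.2 192.6] [ 0.4547 -0.2913  0.    ]
scene clamp 0.9 [330.9 181.6] [0.3699 0.0418 0.    ]
scene bottle 0.7 [175.1 257.8] [ 0.7166 -0.4022  0.    ]
scene beaker 0.76 [430.  266.1] [0.6611 0.362  0.    ]
scene housing 0.83 [293.8 232.6] [ 0.5869 -0.0578  0.    ]
1.15
```

Candidates for the bell (top picture): steel bell at (409,220); red look-alikes at (414,170), (455,197) and (426,264). Only the steel one fits, so I choose it. The cartridge is the white ring at (207,220), and nothing else there is cylindrical with a bore (the dish at (112,208) sits in the tray). Next I fly over the steel bell for a close look on the way.

```bash
python3 -m crank '[[1,2,2,2,0],[1,5,5.5,4,0],[1,8,9,6,0],[1,11,12.5,8,0],[1,14,16,10,0],[1,17,19.5,12,0],[1,20,22.5,13,0],[1,22,25,13,0],[1,24,27,13,0],[1,24,27,13,0],[1,24,27,13,0]]'
python3 - <<'E'
from h import *
s=robot.state(); im=vision.get_image("wrist"); cv2.imwrite("pics/w1.png",im[:,:,::-1])
print(s["time"],s["position"],s["ft_force"])
for t,z in {"bell_stub":.127,"bell_rim":0}.items():
    for d in vision.pinpoint(t,"wrist")[:4]:
        uv=d["position"][::-1]; print(t,round(d["score"],2),np.round(uv,1),np.round(at_z("wrist",uv,z,s),4))
print(proj("wrist",[.446,-.292,.127],s))
E
```

```text
time: 2.25
position: [0.3856, -0.3376, 0.3212]
tcp_rot: [[-0.0, 0.972, 0.234], [-0.0, 0.234, -0.972], [-1.0, -0.0, 0.0]]
ft_force: [-0.3, -0.1, 0.4]
opening: 0.998
2.25 [ 0.38560009 -0.33756535  0.32116659] [-0.31818506 -0.14038083  0.4093739 ]
bell_stub 0.93 [430.3  73.5] [ 0.5163 -0.4288  0.127 ]
bell_stub 0.86 [305.4 231.1] [ 0.3122 -0.3403  0.127 ]
bell_stub 0.84 [287.1 103.5] [ 0.4507 -0.2881  0.127 ]
[289.73242862 108.76841543]
```

View pics/w1.png

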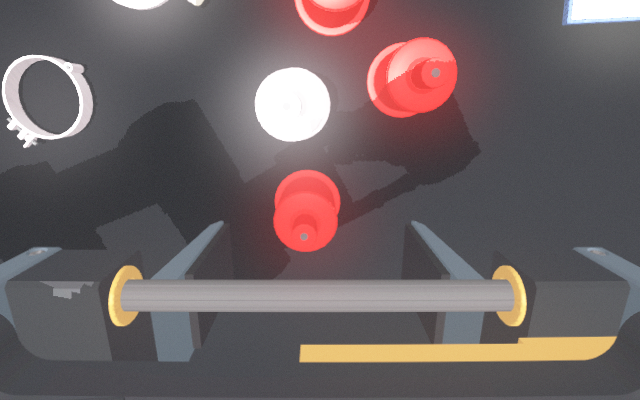

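The close view confirms the choice: the steel bell is at (291,104), with red copies at (305,215), (412,78) and (332,5). Position is about (0.450, -0.289). On to the cartridge.

```bash
python3 -m crank '[[1,0.5,2,0,0],[1,1,7,0,0],[1,1,12,0,0],[1,1,17,0,0],[1,1,22,0,0],[1,1,27,0,0],[1,1,32,0,0],[1,1,37,0,0],[1,1,42,0,0],[1,1,47,0,0],[1,1,52,-2,0],[1,1,56,-4,0]]'
python3 -m crank '[[1,0,2,-2,0],[1,0,4,-3,0],[1,0,4,-3,0],[1,0,4,-3,0]]'
python3 - <<'E'
from h import *
s=robot.state(); im=vision.get_image("wrist"); cv2.imwrite("pics/w2.png",im[:,:,::-1])
print(s["time"],s["position"],s["ft_force"])
for d in vision.pinpoint("cartridge_center","wrist")[:3]:
    uv=d["position"][::-1]; print(round(d["score"],2),np.round(uv,1),np.round(at_z("wrist",uv,.032,s),4))
for d in vision.trace("cartridge_center","wrist")[:2]:
    print(d["score"],d["box"]); c,_=cv2.findContours(d["pixels"].astype(np.uint8),0,1); c=max(c,key=len)
    print(cv2.fitEllipse(c)); np.save("m2.npy",d["pixels"])
E
```

```text
time: 3.6
position: [0.3954, 0.2233, 0.2812]
tcp_rot: [[0.002, 0.973, 0.231], [0.001, 0.231, -0.973], [-1.0, 0.002, -0.0]]
ft_force: [1.3, -0.2, -0.3]
opening: 1.003
time: 4.0
position: [0.3956, 0.2628, 0.2512]
tcp_rot: [[0.002, 0.973, 0.231], [0.0, 0.231, -0.973], [-1.0, 0.002, 0.0]]
ft_force: [-1.5, -0.5, -0.2]
opening: 0.996
4.0 [0.39561931 0.26277049 0.25117617] [-1.47839777 -0.46450416 -0.16976019]
0.89 [277.  121.6] [0.438  0.3214 0.032 ]
0.66 [279.0, 125.2, 57.8, 55.7]
((278.2926330566406, 126.56207275390625), (54.103702545166016, 55.45431137084961), 48.13471221923828)
```

View pics/w2.png

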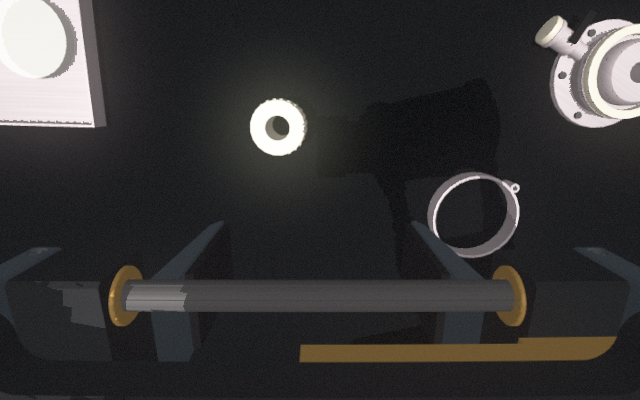

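```bash
python3 - <<'E'
from h import *
s=robot.state()
for z in (.064,.06): print(at_z("wrist",[278.2,126.8],z,s))
im=cv2.imread("pics/w2.png"); cv2.imwrite("pics/w2c.png",cv2.resize(im[80:170,230:330],None,fx=6,fy=6,interpolation=cv2.INTER_CUBIC))
X=np.array([.4385,.32,0])
def ringpts(c,z,r): return [proj("wrist",[c[0]+r*np.cos(a),c[1]+r*np.sin(a),z],s) for a in np.linspace(0,6.28,24)]
for c in ([.4385,.32],):
  q=np.array(ringpts(c,.064,.03)); print(q.min(0),q.max(0)); q=np.array(ringpts(c,.064,.013)); print(q.min(0),q.max(0))
E
```

```text
[0.43598361 0.31575179 0.064     ]
[0.43562307 0.31612487 0.06      ]
[247.17386309  94.63311614] [302.62166706 151.25226735]
[262.85108654 111.17708005] [286.86208677 135.70606991]
```

View pics/w2c.png

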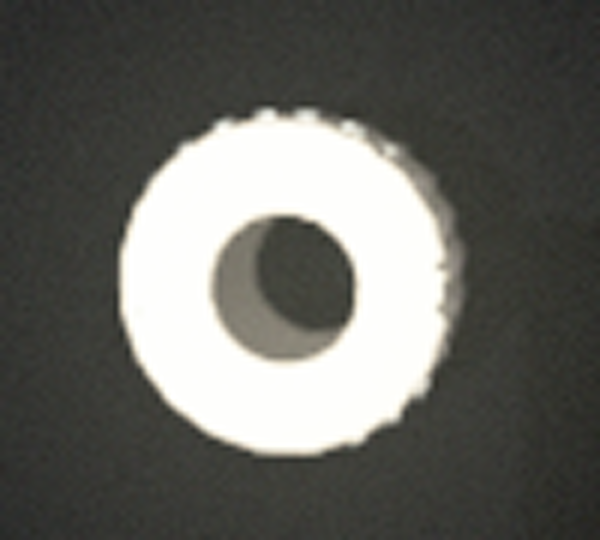

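```bash
python3 -m crank '[[1,2,3,-3,0],[1,4,5.4,-6,0],[1,4,5.4,-9,0],[1,4,5.4,-12.5,0],[1,4,5.4,-16,0],[1,4,5.4,-19,0],[1,4,5.4,-21,0],[1,4,5.4,-22.3,0],[1,4,5.4,-22.8,0],[1,4,5.4,-22.9,0],[1,4,5.4,-22.9,0]]'
python3 -m crank '[[-1,0,0,0,0],[-1,0,0,0,0],[-1,0,0,0,0],[-1,0,0,0,0],[-1,0,0,0,0],[-1,0,0,0,0],[-1,0,0,0,0],[-1,0,0,0,0]]' 20
```

```text
time: 5.25
position: [0.4365, 0.3164, 0.0235]
tcp_rot: [[0.004, 0.973, 0.229], [0.002, 0.229, -0.973], [-1.0, 0.004, -0.001]]
ft_force: [0.3, 0.8, 0.6]
opening: 1.001
time: 6.05
position: [0.4366, 0.3165, 0.0237]
tcp_rot: [[0.004, 0.973, 0.229], [0.002, 0.229, -0.973], [-1.0, 0.004, -0.001]]
ft_force: [-0.7, -0.7, 5.3]
opening: 0.65
```

```bash
python3 -m crank '[[-1,0,0,1,0],[-1,0,0,4,0],[-1,0,0,8,0],[-1,1,-3,11,0],[-1,2.5,-7,14,0],[-1,4,-11.5,17,0],[-1,5.5,-16,19,0],[-1,7,-20.5,20,0],[-1,8.5,-25,20,0],[-1,9.5,-29,20,0],[-1,9.9,-31.6,20,0],[-1,9.9,-31.6,20,0]]'
python3 -m crank '[[-1,0,0,0,0],[-1,0,0,0,0]]'
python3 - <<'E'
from h import *
s=robot.state(); im=vision.get_image("wrist"); cv2.imwrite("pics/w3.png",im[:,:,::-1])
print(s["time"],s["position"],s["ft_force"])
for t,z in {"seat":.056,"post_tip":.128,"housing":0,"cartridge_center":.21}.items():
    for d in vision.pinpoint(t,"wrist")[:2]:
        uv=d["position"][::-1]; print(t,round(d["score"],2),np.round(uv,1),np.round(at_z("wrist",uv,z,s),4))
E
```

```text
time: 7.25
position: [0.5359, -0.0027, 0.2241]
tcp_rot: [[0.004, 0.974, 0.226], [0.001, 0.226, -0.974], [-1.0, 0.004, 0.0]]
ft_force: [-0.3, 0.2, -1.5]
opening: 0.65
time: 7.45
position: [0.5357, -0.0023, 0.2244]
tcp_rot: [[0.004, 0.974, 0.226], [0.001, 0.226, -0.974], [-1.0, 0.004, 0.0]]
ft_force: [0.1, 0.4, -1.7]
opening: 0.647
7.45 [ 0.53567792 -0.00230351  0.22439987] [ 0.09519335  0.40709924 -1.6944798 ]
post_tip 0.66 [384.6 153.3] [ 0.583 -0.049  0.128]
housing 0.66 [365.1 138.9] [ 0.5825 -0.0497  0.    ]
cartridge_center 0.83 [317.3 242. ] [ 0.5255 -0.0045  0.21  ]
```

View pics/w3.png

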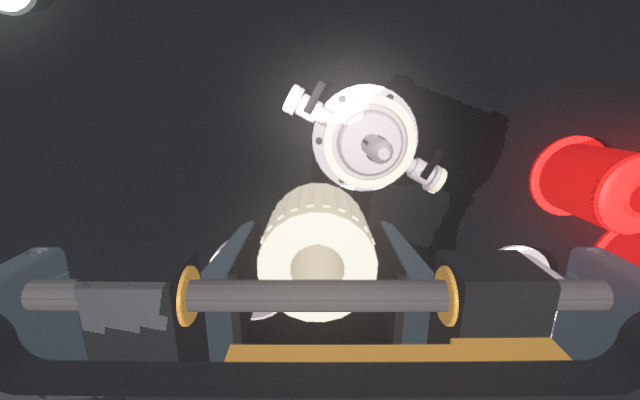

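```bash
cat > ov.py <<'E'
from h import *
def overlay(src,dst,cam,s,circles,crop,f):
    im=cv2.imread(src); x0,y0,x1,y1=crop
    c=cv2.resize(im[y0:y1,x0:x1],None,fx=f,fy=f,interpolation=cv2.INTER_CUBIC)
    for X,r,col in circles:
        q=np.array([proj(cam,[X[0]+r*np.cos(a),X[1]+r*np.sin(a),X[2]],s) for a in np.linspace(0,2*np.pi,60)])
        q=((q-[x0,y0]+.5)*f).astype(int); cv2.polylines(c,[q],True,col,1)
    cv2.imwrite(dst,c)
E
python3 - <<'E'
from ov import *
s=robot.state()
h=np.array([.583,-.0493])
C=[(np.append(h,.048),.05,(0,0,255)),(np.append(h,.128),.005,(0,255,0)),(np.append(h,.114),.011,(0,255,0)),(np.append(h,.056),.031,(255,0,0)),(np.append(h,.056),.011,(255,0,255))]
p=s["position"]; c=at_z("wrist",[318,266],p[2]+.0403,s); print(c,s["tcp_rot"].T@(c-p))
C+=[(c,.03,(0,0,255)),(c-[0,0,.064],.03,(255,0,0))]
overlay("pics/w3.png","pics/w3o.png","wrist",s,C,(240,70,460,330),3)
E
```

```text
[ 0.53544903 -0.00228172  0.26449211] [-0.04030136 -0.00021629  0.00017152]
```

View pics/w3o.png

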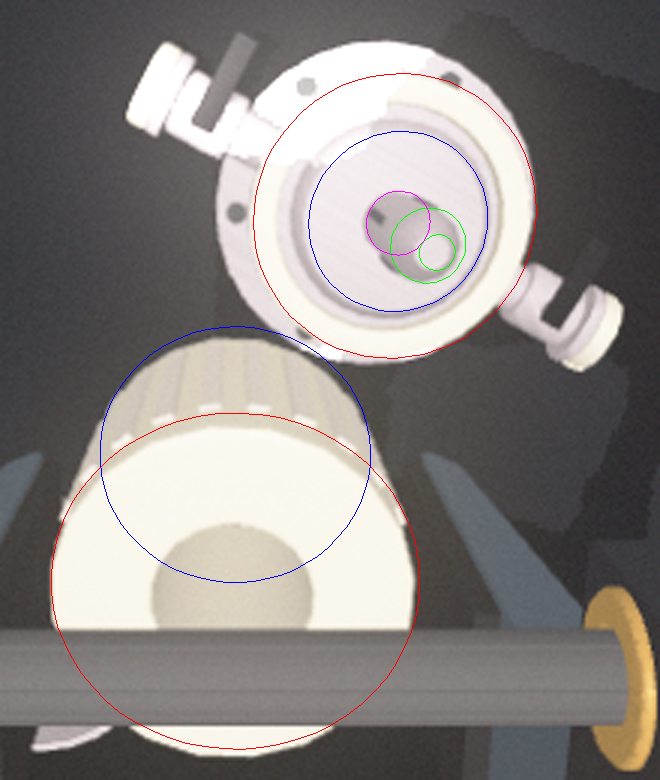

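The cartridge is held upright at (318,266), about 1.7 mm off along tool -y. The post tip at (386,154) and base agree with housing (0.583, -0.049). Now I move over the post and start down onto the taper.

```bash
python3 -m crank '[[-1,2,-2,0,0],[-1,4.5,-4.2,0,0],[-1,4.9,-4.65,0,0],[-1,4.9,-4.65,-2,0],[-1,4.9,-4.65,-5,0],[-1,4.9,-4.65,-7,0],[-1,4.9,-4.65,-8,0],[-1,4.9,-4.65,-8.5,0],[-1,4.9,-4.65,-8.8,0],[-1,4.9,-4.65,-8.8,0]]'
python3 - <<'E'
from h import *
s=robot.state(); print(s["position"],s["ft_force"],s["ft_torque"])
for n in ["wrist","scene","top"]:
  im=vision.get_image(n); cv2.imwrite(f"pics/{n}4.png",im[:,:,::-1])
im=cv2.imread("pics/scene4.png");a=cv2.resize(im[150:260,230:370],None,fx=5,fy=5,interpolation=2); cv2.imwrite("pics/s4c.png",a)
E
```

```text
time: 8.7
position: [0.5851, -0.0485, 0.1367]
tcp_rot: [[0.005, 0.974, 0.227], [0.001, 0.227, -0.974], [-1.0, 0.005, 0.0]]
ft_force: [-0.6, -0.0, -1.4]
opening: 0.65
[ 0.58511916 -0.04848012  0.13669272] [-0.57366459 -0.04396328 -1.4428699 ] [-0.00797286  0.0287804   0.00215356]
```

View pics/wrist4.png

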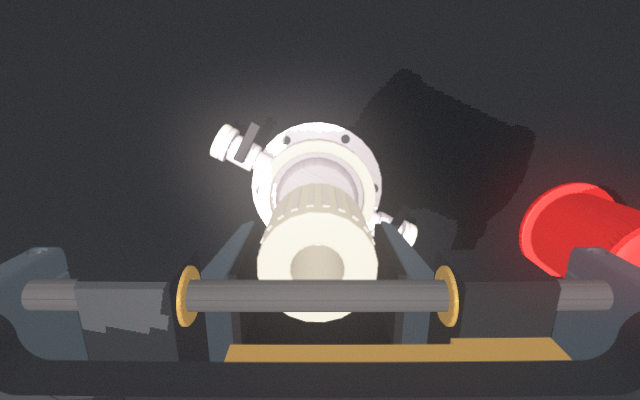

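View pics/s4c.png

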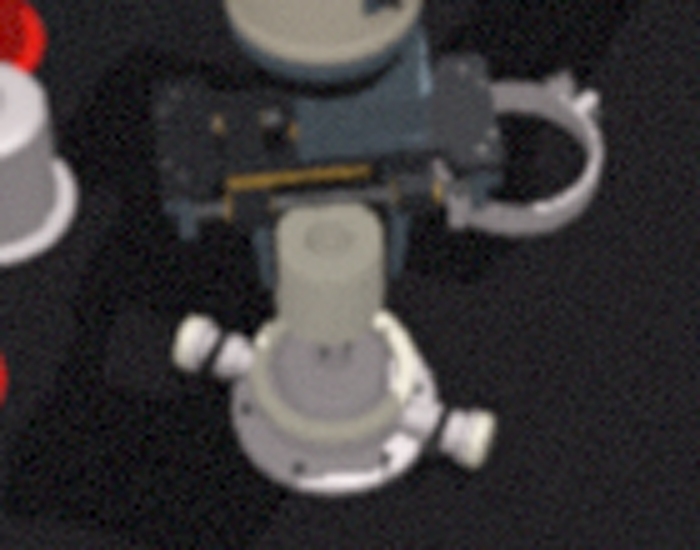

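The cartridge is over the tip with no side force. Carrying on down towards the seat.

```bash
python3 -m crank '[[-1,0,0,-0.7,0],[-1,0,0,-1.4,0],[-1,0,0,-2.1,0],[-1,0,0,-2.8,0],[-1,0,0,-3.5,0],[-1,0,0,-4,0],[-1,0,0,-4.5,0],[-1,0,0,-4.8,0],[-1,0,0,-5.1,0],[-1,0,0,-5.3,0],[-1,0,0,-5.3,0]]'
python3 -m crank '[[-1,0,0,-0.1,0],[-1,0,0,-0.2,0],[-1,0,0,-0.3,0],[-1,0,0,-0.4,0],[-1,0,0,-0.4,0]]'
```

```text
time: 9.95
position: [0.5851, -0.0486, 0.0838]
tcp_rot: [[0.005, 0.974, 0.227], [0.001, 0.227, -0.974], [-1.0, 0.005, 0.0]]
ft_force: [0.3, -0.4, -1.5]
opening: 0.65
time: 10.45
position: [0.5852, -0.0486, 0.0798]
tcp_rot: [[0.005, 0.974, 0.227], [0.001, 0.227, -0.974], [-1.0, 0.005, 0.0]]
ft_force: [-0.1, -0.2, -1.0]
opening: 0.651
```

```bash
python3 -m crank '[[-1,0,0,-0.05,0],[-1,0,0,-0.1,0],[-1,0,0,-0.1,0]]'
python3 -m crank '[[-1,0,0,-0.05,0],[-1,0,0,-0.1,0],[-1,0,0,-0.1,0]]'
```

```text
time: 10.75
position: [0.5853, -0.0486, 0.0796]
tcp_rot: [[0.006, 0.974, 0.227], [0.001, 0.227, -0.974], [-1.0, 0.006, 0.001]]
ft_force: [-4.1, -0.3, 14.2]
opening: 0.648
time: 11.05
position: [0.5854, -0.0486, 0.0796]
tcp_rot: [[0.007, 0.974, 0.227], [0.001, 0.227, -0.974], [-1.0, 0.007, 0.001]]
ft_force: [-6.9, 0.2, 16.9]
opening: 0.651
```

Contact is at the expected height (0.0796), so the cartridge is on its seat. Releasing and lifting straight up, then across to the bell.

```bash
python3 -m crank '[[1,0,0,0.1,0],[1,0,0,0.1,0],[1,0,0,0.1,0],[1,0,0,0.1,0],[1,0,0,0.1,0],[1,0,0,0.1,0]]'
python3 -m crank '[[1,0,0,1,0],[1,0,0,4,0],[1,0,0,8,0],[1,0,0,12,0],[1,-1,-1,16,0],[1,-4,-4,19,0],[1,-7,-8,21,0],[1,-10,-12,21,0],[1,-13,-16,21,0],[1,-16,-20,21,0],[1,-19,-24,21,0],[1,-19,-24,21,0]]'
python3 -m crank '[[1,0,0,0,0],[1,0,0,0,0]]'
python3 - <<'E'
from h import *
s=robot.state(); print(s["position"],s["ft_force"],s["time"])
for n in ["wrist","scene","top"]:
  im=vision.get_image(n); cv2.imwrite(f"pics/{n}5.png",im[:,:,::-1])
im=cv2.imread("pics/scene5.png");a=cv2.resize(im[150:260,230:370],None,fx=5,fy=5,interpolation=2); cv2.imwrite("pics/s5c.png",a)
for t,z in {"bell_stub":.127}.items():
  for n in ["wrist","scene"]:
    for d in vision.pinpoint(t,n)[:4]:
        uv=d["position"][::-1]; print(n,t,round(d["score"],2),np.round(uv,1),np.round(at_z(n,uv,z,s),4))
E
```

```text
time: 11.65
position: [0.5853, -0.0486, 0.0805]
tcp_rot: [[0.007, 0.974, 0.227], [0.001, 0.227, -0.974], [-1.0, 0.006, 0.001]]
ft_force: [-0.5, -0.3, 0.7]
opening: 0.999
time: 12.85
position: [0.3924, -0.2922, 0.2913]
tcp_rot: [[0.006, 0.975, 0.223], [-0.001, 0.223, -0.975], [-1.0, 0.006, 0.002]]
ft_force: [1.2, 0.2, 1.0]
opening: 1.002
time: 13.05
position: [0.3925, -0.292, 0.2918]
tcp_rot: [[0.007, 0.975, 0.222], [-0.001, 0.222, -0.975], [-1.0, 0.006, 0.003]]
ft_force: [0.0, -0.3, -0.8]
opening: 1.0
[ 0.39254303 -0.29196975  0.2918413 ] [ 0.0186641  -0.29349389 -0.79610089] 13.05
wrist bell_stub 0.95 [480.5  89.2] [ 0.5166 -0.4302  0.127 ]
wrist bell_stub 0.86 [339.8 253.1] [ 0.3145 -0.3358  0.127 ]
wrist bell_stub 0.71 [326.6 124.7] [ 0.4486 -0.289   0.127 ]
scene bell_stub 0.71 [217.4 134. ] [ 0.3127 -0.3452  0.127 ]
scene bell_stub 0.64 [222.7 168.5] [ 0.4586 -0.294   0.127 ]
scene bell_stub 0.6 [208.9 201.3] [ 0.5873 -0.3064  0.127 ]
scene bell_stub 0.58 [172.9 177.9] [ 0.5125 -0.4383  0.127 ]
```

View pics/wrist5.png

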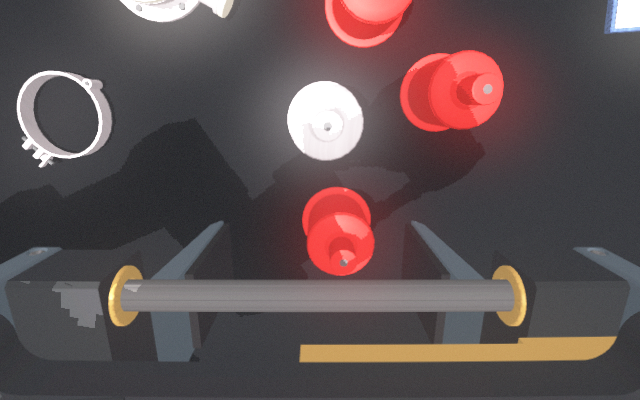

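View pics/s5c.png

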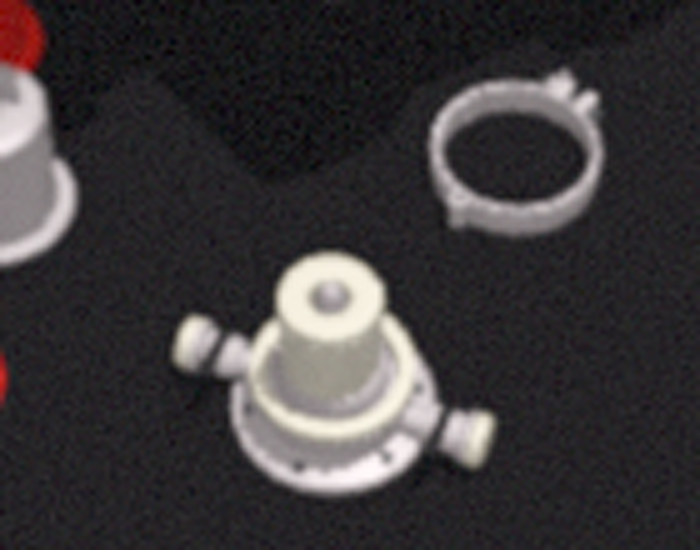

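The cartridge stands home on the drum in the scene crop, with the post showing inside the bore. The stub-end mark of the steel bell is at (327,127) in the wrist picture. I'll check that with an overlay.

```bash
python3 - <<'E'
from ov import *
s=robot.state()
b=at_z("wrist",[327,127],.145,s); print(b, s["tcp_rot"].T@(b-s["position"]))
C=[(np.append(b[:2],z),r,c) for z,r,c in [(.145,.015,(0,255,0)),(.102,.041,(255,0,0)),(.007,.05,(0,0,255)),(.102,.015,(0,255,255))]]
overlay("pics/wrist5.png","pics/w5o.png","wrist",s,C,(270,65,390,175),6)
E
```

```text
[ 0.44788559 -0.28835918  0.145     ] [0.14670105 0.05329157 0.00905096]
```

View pics/w5o.png

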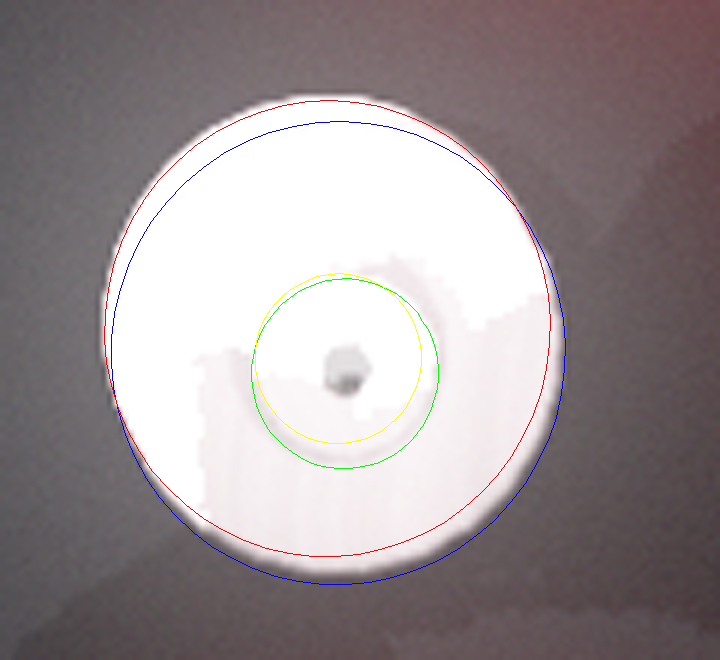

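```bash
python3 -m crank '[[1,2,0.2,-1,0],[1,4.5,0.4,-3,0],[1,5.6,0.4,-6,0],[1,5.6,0.4,-9,0],[1,5.6,0.4,-12,0],[1,5.6,0.4,-14.5,0],[1,5.6,0.4,-16.5,0],[1,5.6,0.4,-17.5,0],[1,5.6,0.4,-18.0,0],[1,5.6,0.4,-18.2,0],[1,5.6,0.4,-18.2,0]]'
python3 - <<'E'
from h import *
s=robot.state(); im=vision.get_image("wrist"); cv2.imwrite("pics/w6.png",im[:,:,::-1])
E
```

```text
time: 14.4
position: [0.4494, -0.2875, 0.1099]
tcp_rot: [[0.007, 0.974, 0.225], [-0.001, 0.225, -0.974], [-1.0, 0.007, 0.003]]
ft_force: [-0.0, 0.3, 0.5]
opening: 1.0
```

View pics/w6.png

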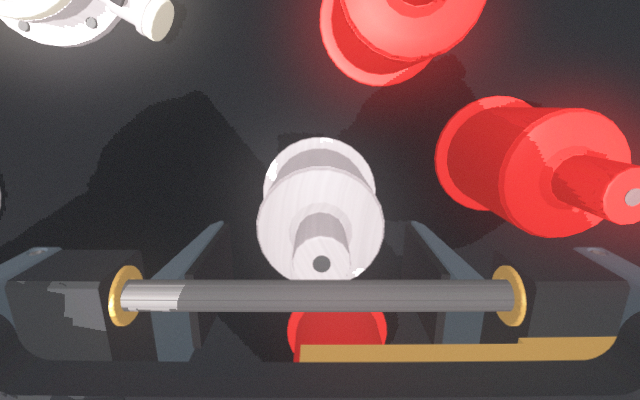

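The stub sits centred between the fingers (stub end at (321,263)). Closing.

```bash
python3 -m crank '[[-1,0,0,0,0],[-1,0,0,0,0],[-1,0,0,0,0],[-1,0,0,0,0],[-1,0,0,0,0],[-1,0,0,0,0],[-1,0,0,0,0],[-1,0,0,0,0],[-1,0,0,0,0]]' 45
python3 -m crank '[[-1,0,0,0.5,0],[-1,0,0,1.5,0],[-1,0,0,2.5,0],[-1,0,0,2.5,0]]'
python3 - <<'E'
from ov import *
s=robot.state(); im=vision.get_image("wrist"); cv2.imwrite("pics/w7.png",im[:,:,::-1])
p=s["position"]; 
b=at_z("wrist",[321,263],p[2]-.1099+.145,s); print(b,s["tcp_rot"].T@(b-p))
C=[(np.array([b[0],b[1],p[2]-.1099+z]),r,c) for z,r,c in [(.145,.015,(0,255,0)),(.102,.041,(255,0,0)),(0.007,.05,(0,0,255)),(0,.05,(0,0,255)),(.102,.015,(0,255,255))]]
overlay("pics/w7.png","pics/w7o.png","wrist",s,C,(230,120,420,300),4)
E
```

```text
time: 15.35
position: [0.4496, -0.2879, 0.1102]
tcp_rot: [[0.008, 0.974, 0.224], [-0.002, 0.224, -0.974], [-1.0, 0.007, 0.004]]
ft_force: [0.7, -1.9, -0.2]
opening: 0.311
time: 15.75
position: [0.4503, -0.2884, 0.1369]
tcp_rot: [[0.01, 0.974, 0.224], [-0.004, 0.225, -0.974], [-1.0, 0.009, 0.006]]
ft_force: [0.7, -0.4, -4.2]
opening: 0.316
[ 0.44921365 -0.29020399  0.17198987] [-0.03510192 -0.00115548  0.00169497]
```

View pics/w7o.png

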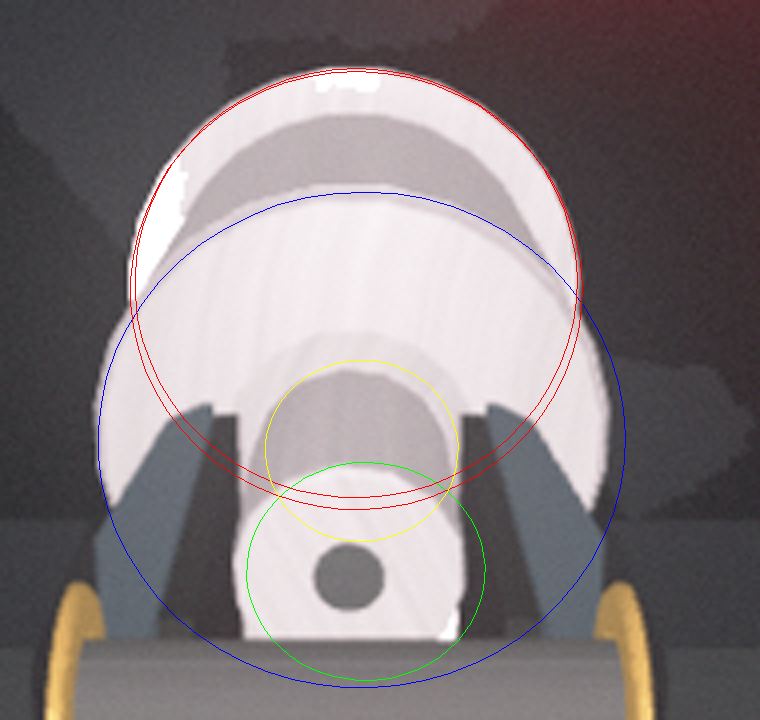

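Held upright: stub end (317,264), rim matches the overlay. The tool tilt is about 0.6° and creeps up per call, so I'll use few calls. Lift clear, then move over the housing.

```bash
python3 -m crank '[[-1,0,0,3.5,0],[-1,0,0,8,0],[-1,0,0,12,0],[-1,1,2,14.5,0],[-1,3,5,15.3,0],[-1,5,9,15.3,0],[-1,7.3,13,15.3,0],[-1,9.5,17,15.3,0],[-1,11.5,20.5,15.3,0],[-1,12.8,23,15.3,0],[-1,13.4,24.05,15.3,0],[-1,13.4,24.05,15.3,0]]'
python3 - <<'E'
from ov import *
s=robot.state(); print(s["position"],s["qd"].round(1))
for n in ["wrist","scene","top"]:
  im=vision.get_image(n); cv2.imwrite(f"pics/{n}8.png",im[:,:,::-1])
s=robot.state(); print(s["position"],s["ft_force"],s["tcp_rot"][:,0])
im=cv2.imread("pics/scene8.png");a=cv2.resize(im[90:270,210:390],None,fx=3.3,fy=3.3,interpolation=2); cv2.imwrite("pics/s8c.png",a)
E
```

```text
time: 17.0
position: [0.5843, -0.0465, 0.2886]
tcp_rot: [[0.008, 0.974, 0.226], [-0.003, 0.226, -0.974], [-1.0, 0.007, 0.005]]
ft_force: [-0.2, -0.8, -4.6]
opening: 0.31
[ 0.58427077 -0.04646499  0.28862354] [-2.5 -0.9  1.1 -0.7 -0.1 -1.5]
[ 0.58349445 -0.04862956  0.28896202] [-0.13422678  0.11826836 -3.41566883] [ 0.00839732 -0.00344475 -0.99995881]
```

View pics/wrist8.png

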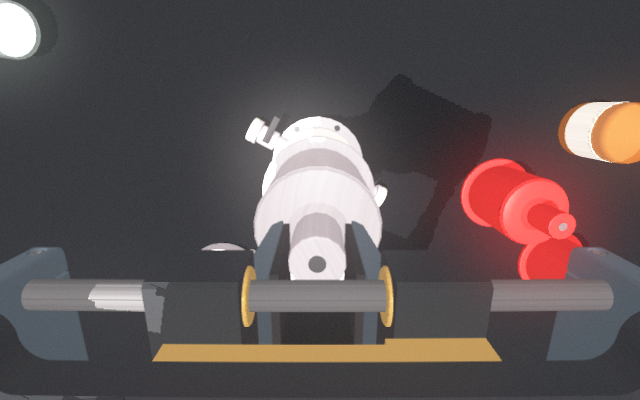

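View pics/s8c.png

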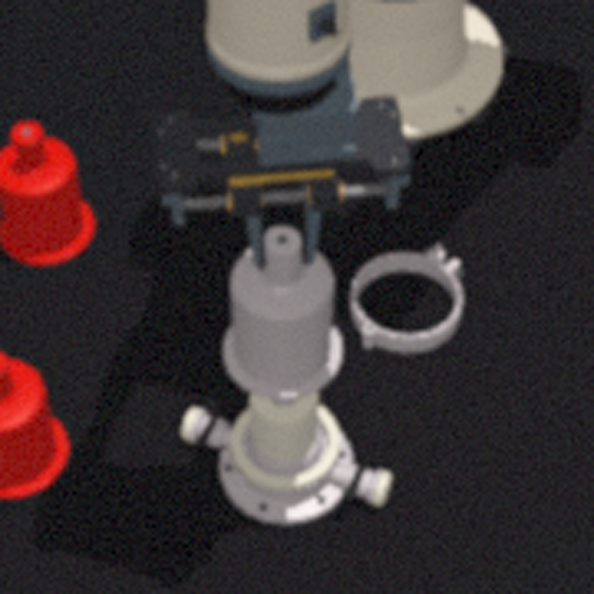

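```bash
python3 - <<'E'
from ov import *
s=robot.state(); p=s["position"]; print(p)
r=p+[-.0012,-.0013,-.1099]; h=np.array([.5832,-.0492,0])
C=[(r,.05,(0,0,255)),(r+[0,0,.145],.015,(0,255,0)),(r+[0,0,.102],.041,(255,0,0)),(h,.062,(0,0,255)),(h+[0,0,.048],.05,(255,0,0)),(h+[0,0,.048],.04,(255,0,0)),(h+[0,0,.12],.03,(0,255,0)),(h+[0,0,.056],.03,(0,255,0))]
overlay("pics/scene8.png","pics/s8o.png","scene",s,C,(265,150,330,260),7)
overlay("pics/wrist8.png","pics/w8o.png","wrist",s,C,(230,100,410,290),3.3) if 0 else None
E
```

```text
[ 0.58349445 -0.04862956  0.28896202]
```

View pics/s8o.png

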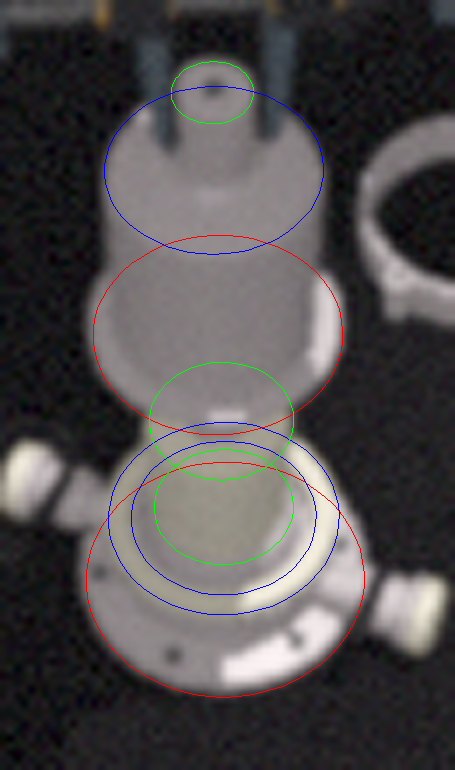

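```bash
python3 - <<'E'
from ov import *
s=robot.state(); s["position"]=np.array([ 0.58427077,-0.04646499,0.28862354]); p=s["position"]
r=p+[-.0012,-.0013,-.1099]; h=np.array([.5832,-.0492,0])
C=[(r,.05,(0,0,255)),(r+[0,0,.102],.041,(255,0,0)),(r+[0,0,.145],.015,(0,255,0)),(h+[0,0,.01],.062,(0,0,255)),(h+[0,0,.038],.05,(0,255,0)),(h+[0,0,.048],.05,(255,0,0))]
overlay("pics/wrist8.png","pics/w8o.png","wrist",s,C,(230,100,410,290),4)
E
```

View pics/w8o.png

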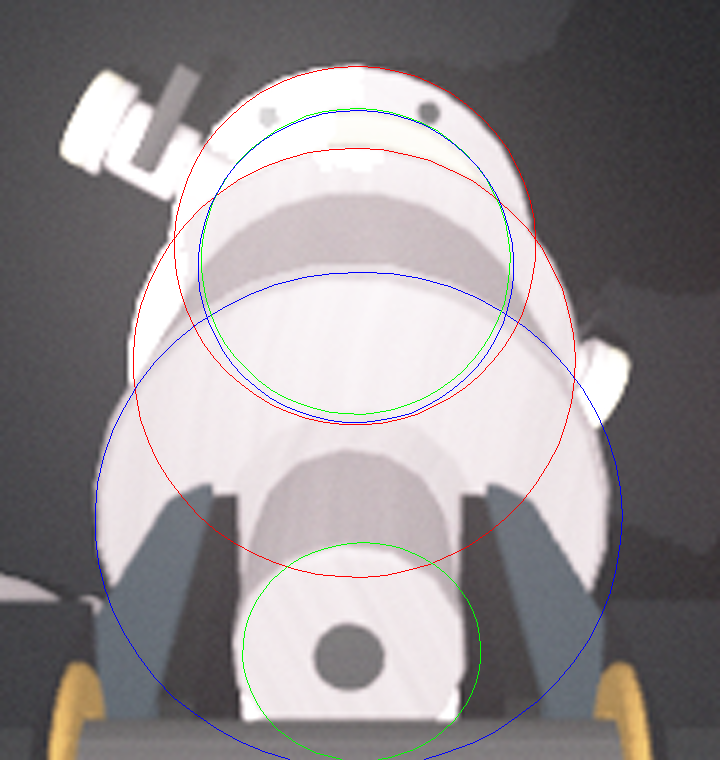

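The rim and housing overlays agree to about 1 mm. Lowering to just above the gasket.

```bash
python3 -m crank '[[-1,0.1,0.05,-1,0],[-1,0.1,0.05,-2.5,0],[-1,0.1,0.05,-4,0],[-1,0.1,0.05,-5.5,0],[-1,0.1,0.05,-7,0],[-1,0.1,0.05,-8.5,0],[-1,0.1,0.05,-10,0],[-1,0.1,0.05,-11,0],[-1,0.1,0.05,-11.7,0],[-1,0.1,0.05,-12.1,0],[-1,0.1,0.05,-12.3,0],[-1,0.1,0.05,-12.3,0]]'
python3 - <<'E'
from ov import *
s=robot.state(); print(s["tcp_rot"][:,0],s["position"])
for n in ["wrist","scene"]:
  im=vision.get_image(n); cv2.imwrite(f"pics/{n}9.png",im[:,:,::-1])
p=s["position"]
r=p+[-.0012,-.0013,-.1099]; h=np.array([.5832,-.0492,0])
C=[(r,.05,(0,0,255)),(h+[0,0,.01],.062,(255,0,0)),(h+[0,0,.048],.05,(0,255,0))]
overlay("pics/wrist9.png","pics/w9o.png","wrist",s,C,(230,100,410,290),4)
E
```

```text
time: 18.35
position: [0.5846, -0.0482, 0.1661]
tcp_rot: [[0.009, 0.975, 0.224], [-0.004, 0.224, -0.975], [-1.0, 0.008, 0.005]]
ft_force: [-0.4, 0.8, -4.9]
opening: 0.315
[ 0.0087031  -0.00357448 -0.99995574] [ 0.58460392 -0.0481812   0.16609965]
```

View pics/w9o.png

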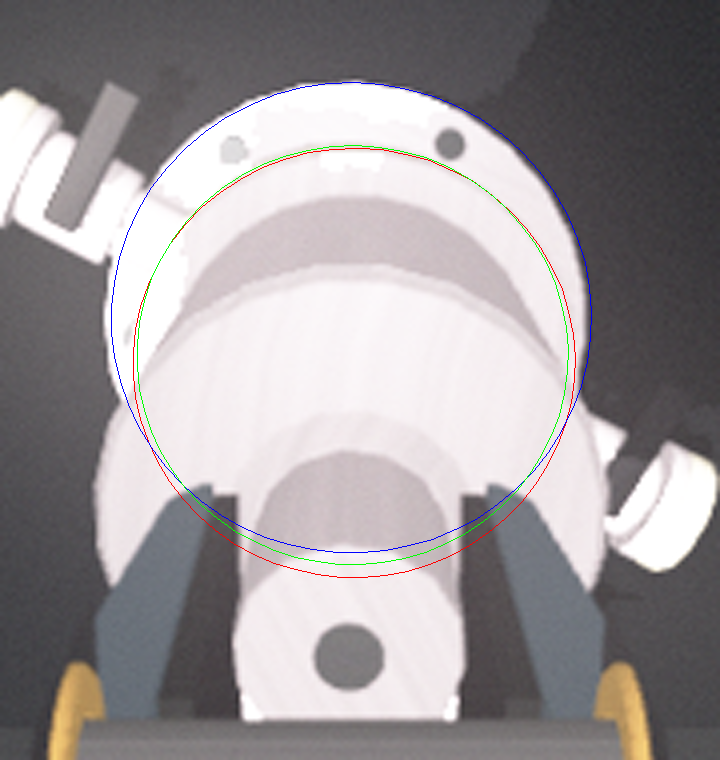

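```bash
python3 -m crank '[[-1,0,0,-0.3,0],[-1,0,0,-0.5,0],[-1,0,0,-0.7,0],[-1,0,0,-0.8,0],[-1,0,0,-0.9,0],[-1,0,0,-1.0,0],[-1,0,0,-1.05,0],[-1,0,0,-1.1,0],[-1,0,0,-1.1,0],[-1,0,0,-1.1,0]]'
python3 -c "
from h import *
F=[]
for i in range(6): vision.get_image('wrist'); F.append(robot.state()['ft_force'])
print(np.mean(F,0),np.std(F,0),robot.state()['position'],robot.state()['ft_torque'])"
```

```text
time: 19.45
position: [0.585, -0.0483, 0.1556]
tcp_rot: [[0.01, 0.975, 0.224], [-0.004, 0.224, -0.975], [-1.0, 0.009, 0.006]]
ft_force: [0.5, -1.9, 2.3]
opening: 0.315
[ 0.12609165 -1.98565449  2.09845455] [0.65175541 0.26598621 0.32560515] [ 0.58487353 -0.04824846  0.15548702] [-0.3092173   0.04957963  0.02732291]
```

```bash
python3 -m crank '[[-1,0,0,-0.1,0],[-1,0,0,-0.18,0],[-1,0,0,-0.25,0],[-1,0,0,-0.25,0],[-1,0,0,-0.25,0],[-1,0,0,-0.25,0]]'
python3 -c "
from h import *
F=[]
for i in range(8): im=vision.get_image('wrist'); F.append(robot.state()['ft_force'])
print(np.mean(F,0),np.std(F,0),robot.state()['position'],robot.state()['ft_torque'])
cv2.imwrite('pics/w10.png',im[:,:,::-1])
for n in ['scene','top']:
  im=vision.get_image(n); cv2.imwrite(f'pics/{n}10.png',im[:,:,::-1])
im=cv2.imread('pics/scene10.png'); cv2.imwrite('pics/s10c.png',cv2.resize(im[120:260,220:400],None,fx=4,fy=4,interpolation=2))"
```

```text
time: 20.35
position: [0.5852, -0.0484, 0.1534]
tcp_rot: [[0.01, 0.975, 0.224], [-0.004, 0.224, -0.975], [-1.0, 0.009, 0.006]]
ft_force: [-1.0, -3.0, 7.7]
opening: 0.316
[-0.27276957 -2.20214796  8.03148575] [0.32263369 0.35899101 0.47846514] [ 0.58519829 -0.0483585   0.15335831] [-0.34828246  0.11488651 -0.02511273]
```

View pics/s10c.png

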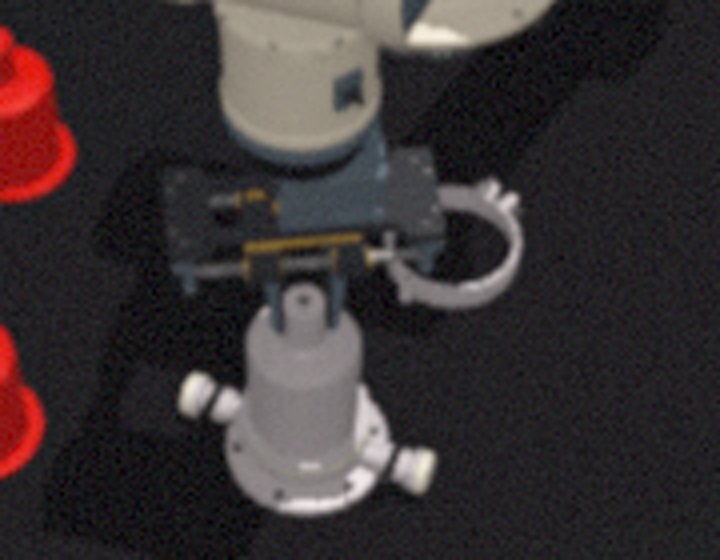

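View pics/w10.png

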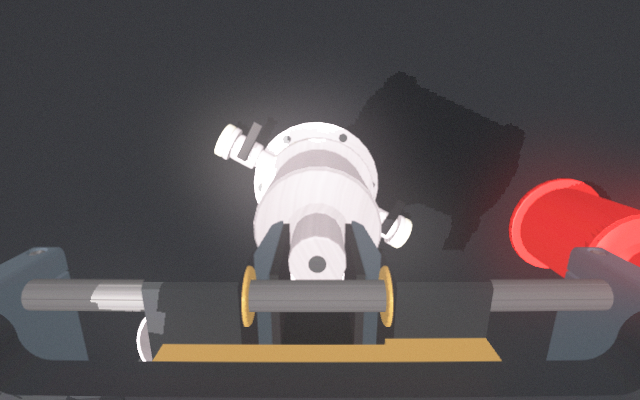

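The bell sits level on the gasket with 8 N at the wrist, and the scene shows everything else unmoved. Small trim to come nearer 10 N and relieve the 2 N side force.

```bash
python3 -m crank '[[-1,0,-0.03,-0.03,0],[-1,0,-0.06,-0.06,0],[-1,0,-0.06,-0.06,0],[-1,0,-0.06,-0.06,0],[-1,0,-0.06,-0.06,0]]'
python3 -c "
from h import *
F=[]
for i in range(10): im=vision.get_image('top'); F.append(robot.state()['ft_force'])
print(np.mean(F,0),np.std(F,0),robot.state()['position'],robot.state()['ft_torque'],robot.state()['tcp_rot'][:,0])
cv2.imwrite('pics/top11.png',im[:,:,::-1])"
```

```text
time: 21.35
position: [0.5854, -0.0489, 0.1531]
tcp_rot: [[0.011, 0.975, 0.224], [-0.004, 0.224, -0.975], [-1.0, 0.01, 0.006]]
ft_force: [-0.5, -0.6, 8.3]
opening: 0.313
[-1.03947541 -0.88001838  8.70737102] [0.49990857 0.33966609 0.37763894] [ 0.58537605 -0.04889999  0.15311504] [ 0.09282154  0.24158363 -0.03868741] [ 0.01079446 -0.00395611 -0.99993391]
```

View pics/top11.png

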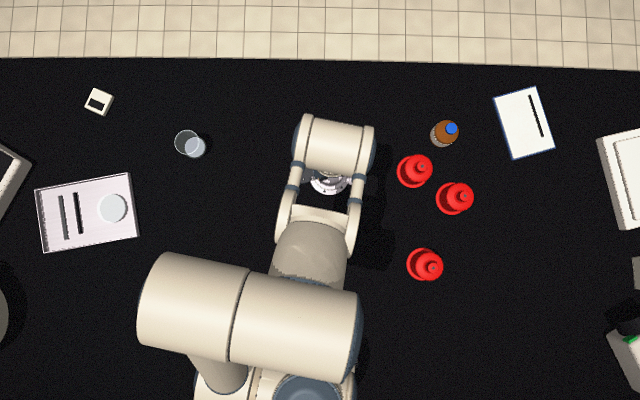

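```bash
python3 -c "
from rig import job; print(job.hand_in())"
```

```text
the job is handed in; nothing more can be done
None
```

I loaded the filter housing and handed the job in at about 21 s. The gripper is still holding the steel bell pressed onto the gasket.

- **Cartridge:** It met the seat at the expected height, with the TCP at 0.0796 m. After I let go, the scene picture showed it home on the drum.
- **Bell:** I chose the steel one, not the three red copies, and set it over the cartridge. In the overlays the rim lined up with the housing to about 1 mm.
- **Push:** The last reading was 8.7 ± 0.4 N downward at the wrist, slightly under the 10 N asked. With the bell's own weight (about 4.4 N), the gasket carries roughly 13 N. That is about 4.5 mm of squeeze, against a limit of 7.5 mm.
- **Side force:** It was about 2.2 N when I first pressed down. A 0.6 mm sideways correction brought it to about 1.4 N.
- **Tilt:** The tool is about 0.65° off vertical. It built up a little with each move and I could not correct it, so the bell is very slightly off square.
- **Bystanders:** The bottle, the beaker and the red copies look unmoved in the last top picture. The arm hides the clamp there, but it stood in its place in the scene picture taken just before.

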